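Latch the cast shipping case

ROBOT

A 7-joint arm with a two-finger parallel gripper is mounted at the origin on a cart in front of the work surface, level with it; the furniture and walls round the work are solid. World frame = base frame: x ahead of the robot, y to its left, z up, the work surface at z = 0. Lengths are in m, angles in rad, forces in N, time in s.
With the tool pointing down it reaches from about 0.4 to 0.85 m from the base axis. Payload 6.9 kg.
Tool frame: the origin (TCP) lies where the fingers leave the gripper's body, on its centre line; the fingertips stand manip.nose_length ahead of it and the grasp point (between the pads) lies 54 mm ahead of it (manip.nose_length is the distance from the TCP to the fingertips, in m); z points along the fingers, y is the line along which they close (so a half turn about z gives the same grasp; the last joint's range is limited). The gripper opens to 85 mm and grips with 20 to 120 N. Pads are 22 mm wide; open, the fingers measure 114 mm over their backs; the gripper's body (76 mm by 85 mm) begins 54 mm behind the grasp point. The pads swing forward as they close: fully open they stand 13 mm farther back than shut.
Start: joints at [-1.133, 0.507, -0.238, 1.5, 0.126, 1.149, -0.155], TCP at [0.204, 0.591, 0.304] pointing down, gripper open.
Joint ranges: [-3.08, 3.08], [-0.24, 2.05], [-1.43, 1.35], [0, 2.5], [-1.52, 4.66], [0.17, 1.96], [-2.89, 2.89]. Speed limits (rad/s): [2.39, 2.39, 3.14, 3.14, 3.14, 3.14, 3.14].

INTERFACE

Orientations are given as a rotation vector (axis times angle).
In Python, from workcell import manip gives the robot as it stands.
- The arm moves only by the tool step_arm, never from a script. Its argument "deltas" is a list of rows, each a list of 3 entries, a list of its own where there are three numbers: the turn, a rotation vector about the tool's x, y, z normalised to -1 to 1, where 1 is 180 degrees, then the shift along the tool's x, y, z normalised to -1 to 1, where 1 is 0.1 m, then the closure, from -1 (fully open) to 1 (shut). In form: [[[rx, ry, rz], [tx, ty, tz], jaw], ...]. A call has 1 to 8 rows; each row shifts and turns the commanded pose from where the row before left it, along the tool's axes as they then stand; what a row does not reach is not made up. A row lasts 1/12 s, in which the tool goes at most 41.7 mm and 7.16 degrees, less where a joint would pass 70% of its speed; a pose out of reach is approached as far as the arm can. A call with a number of a shift or a turn outside -1 to 1 is refused whole. A call with a gripper value outside its range is refused whole. The fingers move at their own pace and stop on an object; the grip force is fixed at half the most. Time passes only in rows, so rows that do not move let the fingers close. It gives the time, the measured TCP pose, the force, the opening and the grip force at its end, in the units of the state.
- manip.get_obs(): the state, without advancing time (a new reading comes with each control period).
- manip.camera(name): name is "scene" or "side" or "wrist"; returns a dict with "pixels" (420x560x3 uint8, blue, green, red), "intrinsics" (3x3 intrinsics, pixels), "rvec" (rotation vector, rad) and "tvec" (3), from world to camera coordinates, as OpenCV has them; the wrist camera has in their place "tool_from_camera" (4x4, takes a point from camera to tool coordinates, whose origin is the TCP and whose axes are the flange's). Camera axes: x right, y down, z forward; pixel columns grow to the right and rows downward; lengths in m; the calibration is good to about 2 mm. A picture is of the moment at which its call begins: read the wrist's pose just before it. There is no depth.
- manip.job_done(): hands the job in; it is judged then, once.
The state is a dict: "time": time; "joint_positions": joint angles; "joint_vel": joint speeds; "joint_efforts": joint torques, N m; "tool_pos": TCP position; "ee_rot": TCP orientation; "wrist_force": force on the tool from outside, world axes, zero at the start; "moment": the same for the moment, N m; "gripper_width": finger opening in m; "grasp_force": force on a finger pad.
Only numpy, scipy, OpenCV 4.12 (cv2) and the standard library are available. Lean on these libraries where they do the work, as an engineer would, in place of code of your own. Each camera call takes 0.05 s, during which the arm holds its last target. There are 200 camera calls.

TASK

The plaster cast is packed in the small grey case, ready for the courier. Shut the blue lid, hook the claw of the draw latch over the keeper on the lid's front edge so that its cross bar sits behind the keeper's lip, and then swing the latch lever down over centre against the case, so that the lid is drawn tight on its seal and stays latched.

Things in the scene. Friction and masses are not known exactly. Their poses are not given: they have to be found in the camera images.
- case: Grey open shipping case with a blue hinged lid, fixed to the bench: 130 mm deep (x), 150 mm wide (y), 70 mm high, 86 mm with the lid shut. Origin: centre of the underside; z up; its -x side (front face at x = -65 mm) carries the latch and looks roughly toward the robot. Lid, lever and claw all swing about axes parallel to this y axis.
- lid_hinge (a point): Point on the lid's hinge axis, at the rear of the case (x = +67 mm, z = 72 mm in the case frame).
- lid (a joint): Lid angle, rad: 0 = pressed fully down, about 0.03 = shut but resting on the springy seal strip (3.5 N per mm at the front edge), 1.57 = upright. Stiff hinge (0.12 N m of friction, lid 0.15 kg): it stays where it is left and has to be pushed shut. It starts 0.9 to 1.3 open.
- lid_top (a point): Middle of the lid's outer face, 20 mm behind its front edge, a good place to push. From the hinge axis it lies 112 mm along the lid and 14 mm out along the face's normal (this point's z axis; up when shut).
- keeper_seat (a point): Place of the cross bar's centre when hooked: the notch of the steel keeper (16 mm wide) at the middle of the lid's front edge; turns with the lid, axes as the case's when shut. The keeper's ledge is 2.5 mm below; its lip, 2.5 to 5.5 mm to -x, rises 4.5 mm above this point, so the bar's centre must pass 7 mm or more above it on its way in from the front. Lid top: 2 mm above.
- claw_bar (a point): Centre of the claw's cross bar (steel rod 5 mm thick, 30 mm long along y). The claw is a wire bail: the bar is carried by two wires, 42.4 mm from the pin about which the claw swings on the lever.
- claw_tab (a point): Grip point on the red finger tab of the claw, 18 mm from the cross bar's centre. The tab is 16 mm wide (y), 3.5 mm thick, and reaches from 1 to 29 mm beyond the bar. Grip it across its 16 mm width from above, finger ends clear above the cross bar. It pivots between the fingers; lever and claw follow freely.
- claw (a joint): Angle of the claw on the lever in rad, 0 as when all is latched; larger = swung outward. Light friction: it stays where it is left.
- lever_pivot (a point): Point on the lever's hinge axis, on the case front (14 mm in front of the face, 58 mm up).
- lever (a joint): Lever angle, rad: 0 = down flat on the case (latched, pointing straight down), 1.57 = straight out to the front, 2.0 = limit. Stays where it is left (0.02 N m). The claw's pin is 14.9 mm from the pivot. With the claw hooked and the lid on its seal it stands at about 1.2; from there it takes about 3 N at the pad; dead centre at about 0.3, beyond that it is pulled shut.
- lever_pad (a point): Point to push on the lever's outer face (upper face when the lever sticks out), 34 mm along the lever from the pivot and 7 mm out from that line. The lever is 22 mm wide and ends 45 mm from the pivot. The point's -x axis is the outward normal of this face.

How it is judged:
On the way, in this order (a step that is already met when the one before it is completed fails the run):
1. the lid is shut on its seal (value of joint lid below 0.06 rad), for 0.2 s.
2. the claw is hooked over the keeper (its cross bar behind the lip, within 10 mm of the seat) with the lever still up (distance between claw_bar and keeper_seat below 0.01 m and x of claw_bar in the frame of keeper_seat above -0.003 m and value of joint lever above 0.6 rad), for 0.2 s.
At the end, for the whole second after the job is handed in: The lever is down against the case (within 0.12 rad), the claw's cross bar is in the keeper's notch (within 6 mm of the seat and no more than 4 mm above it), and the lid is drawn down on its seal (lid angle below 0.016 rad) (value of joint lever below 0.12 rad and value of joint lid below 0.016 rad and distance between claw_bar and keeper_seat below 0.006 m and z of claw_bar in the frame of keeper_seat below 0.004 m); the robot touches nothing.
It also fails if it takes over 54 s, if anything falls off the work surface, if the arm or the gripper's body presses on something with over 40 N, if the wrist force passes 120 N, or if a joint passes its speed limit or range.

## Working session

There is one attempt and no reset: what is moved stays moved. The work goes in short steps, Python scripts to look and compute and a tool call to move; the robot and the scene stay as the last step left them, time stands still between calls to the robot, and variables do not carry over. Pictures are saved under pics/ and viewed, at most 10 in all, crops included, and the job is handed in when it is done.

Besides the shell and the picture viewer there is one more tool, called after ">>>" by a JSON object that holds its "op" and its "data", one argument or row to a line. step_arm: Moves the arm, as the interface text tells. Its arguments: {"type":"object","properties":{"deltas":{"type":"array","items":{"type":"array"}}},"required":["deltas"]}

```bash
ls; mkdir -p pics
python3 - <<'E'
from workcell import manip
import cv2,numpy as np,pickle
o=manip.get_obs();print(o, manip.nose_length)
d={n:manip.camera(n) for n in("scene","side")}
pickle.dump(d,open('cams.pkl','wb'))
for n in d: cv2.imwrite(f'pics/{n}0.png',d[n]["pixels"]);print(n,d[n]['intrinsics'],d[n]['rvec'],d[n]['tvec'])
E
```

```text
pics
{'time': 0.0, 'joint_positions': array([-1.13247609,  0.50834863, -0.23753622,  1.50114464,  0.12575327,
        1.14890817, -0.15477217]), 'joint_vel': array([ 6.45575126e-04, -6.80095764e-04,  4.56252798e-06, -2.02365685e-03,
       -1.10483183e-04,  3.30782425e-04, -7.26323970e-04]), 'joint_efforts': array([ 9.57864795e-04, -6.20603013e+01, -2.18639374e+00, -2.49665254e+01,
        1.26568956e-02,  1.20175196e-02, -4.47888033e-05]), 'tool_pos': array([0.20414949, 0.59031792, 0.30301919]), 'ee_rot': array([-5.20224684e-01, -3.09799267e+00,  2.82476438e-03]), 'wrist_force': array([ 0.24423247,  0.38296913, -0.40961571]), 'moment': array([ 0.01970552, -0.02401565, -0.04784055]), 'grasp_force': 0.0, 'gripper_width': 0.08548686113948217} 0.0726
scene [[506.48880282   0.         281.04848624]
 [  0.         506.48880282 204.34519468]
 [  0.           0.           1.        ]] [ 0.90656744 -2.20853153  1.36248792] [0.43351729 0.28474858 0.4955859 ]
side [[475.19643552   0.         279.81138395]
 [  0.         475.19643552 220.00407798]
 [  0.           0.           1.        ]] [ 1.99005663 -0.1385907   0.08170262] [-0.60498834  0.12842992  0.84538287]
```

Run:
```python
import cv2,numpy as np,pickle
d=pickle.load(open('cams.pkl','rb'))
for n in d:
    R=cv2.Rodrigues(d[n]['rvec'])[0];print(n,'cam pos',-R.T@d[n]['tvec'],'fwd',R[2])
cv2.imwrite('pics/both.png',np.hstack([cv2.resize(d[n]['pixels'],(400,300)) for n in d]))
```

```text
scene cam pos [0.09264227 0.52981751 0.47469484] fwd [ 0.6220441  -0.63992169 -0.45117775]
side cam pos [ 0.50504003 -0.79354305  0.46087018] fwd [ 0.12085321  0.90375281 -0.41064019]
```

View pics/scene0.png

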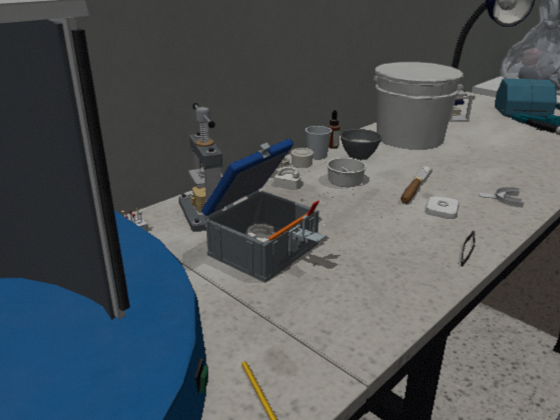

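View pics/side0.png

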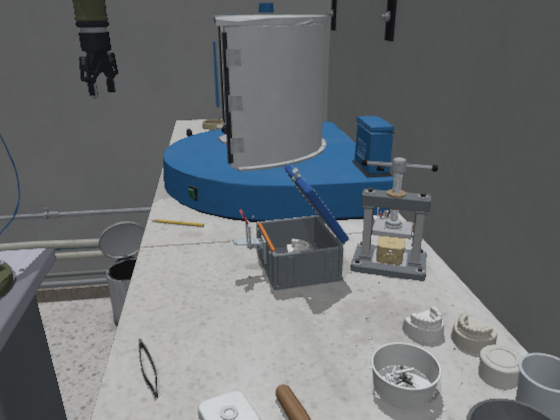

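The scene shows the case at about (262,232) px with its lid open, and the lever and red tab at about (310,225). The side view shows the case at about (298,250), latch on the left, lever about straight out. I'll enlarge both to read off corners.

Run:
```python
import cv2,numpy as np,pickle
d=pickle.load(open('cams.pkl','rb'))
for n,(u,v,w,h,s) in {'scene':(190,130,145,145,4.1),'side':(225,155,135,135,4.4)}.items():
    c=cv2.resize(d[n]['pixels'][v:v+h,u:u+w],None,fx=s,fy=s,interpolation=cv2.INTER_CUBIC)
    c=cv2.convertScaleAbs(c,alpha=1.6,beta=10)
    for k in range(0,w,20): cv2.putText(c,str(u+k),(int(k*s),10),0,.35,(0,255,255));cv2.line(c,(int(k*s),12),(int(k*s),18),(0,255,255))
    for k in range(0,h,20): cv2.putText(c,str(v+k),(0,int(k*s)+4),0,.35,(0,255,255));cv2.line(c,(24,int(k*s)),(30,int(k*s)),(0,255,255))
    cv2.imwrite(f'pics/{n}_crop.png',c)
```

```text
(no output)
```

View pics/scene_crop.png

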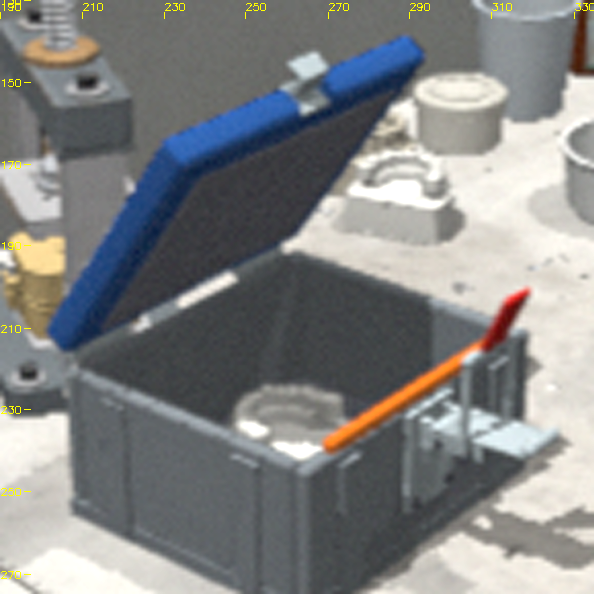

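View pics/side_crop.png

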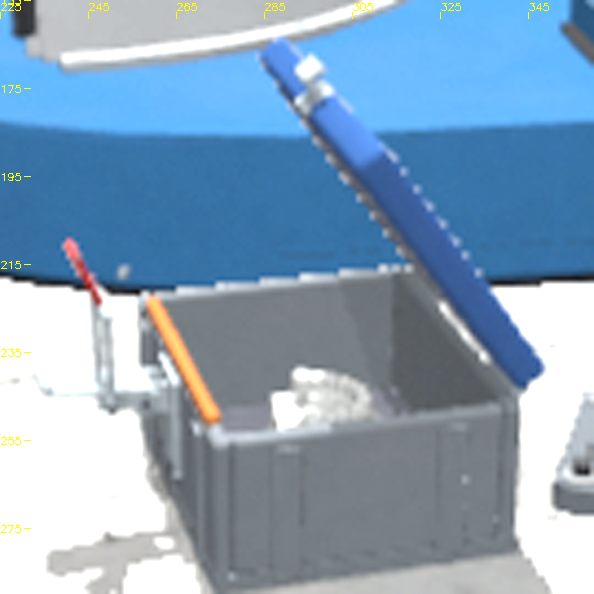

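```bash
cat > h.py <<'E'
import cv2,numpy as np,pickle
from scipy.optimize import least_squares
from scipy.spatial.transform import Rotation as Ro
d=pickle.load(open('cams.pkl','rb'))
O={'scene':(190,130,4.1),'side':(225,155,4.4)}
px=lambda n,c:np.array([O[n][0]+c[0]/O[n][2],O[n][1]+c[1]/O[n][2]])
def proj(n,P): c=d[n];return cv2.projectPoints(np.float64(P).reshape(1,3),c['rvec'],c['tvec'],c['intrinsics'],None)[0].ravel()
def world(p,q): c,s=np.cos(p[2]),np.sin(p[2]);return np.array([p[0]+c*q[0]-s*q[1],p[1]+s*q[0]+c*q[1],q[2]])
def tri(a,b): return least_squares(lambda X:np.r_[proj('scene',X)-px('scene',a),proj('side',X)-px('side',b)],[.6,0,.08])
def local(p,X): c,s=np.cos(p[2]),np.sin(p[2]);v=np.array(X)-[p[0],p[1],0];return np.array([c*v[0]+s*v[1],-s*v[0]+c*v[1],v[2]])
E
cat > fit.py <<'E'
from h import *
D=[('scene',(305,472),(-65,75,70)),('scene',(75,368),(65,75,70)),('scene',(75,512),(65,75,0)),('scene',(522,335),(-65,-75,70)),('scene',(292,250),(65,-75,70)),
('side',(218,440),(-65,-75,70)),('side',(512,402),(65,-75,70)),('side',(515,552),(65,-75,0)),('side',(222,592),(-65,-75,0)),('side',(145,295),(-65,75,70))]
L=[('scene',(168,146),(132,14,75)),('scene',(410,40),(132,14,-75)),('side',(378,150),(132,14,-75)),('side',(275,42),(132,14,75)),('side',(543,370),(0,14,-75))]
def lid(t,a,n,y): return np.array([67-a*np.cos(t)+n*np.sin(t),y,72+a*np.sin(t)+n*np.cos(t)])
def res(p):
    r=[proj(n,world(p,np.array(q)/1e3))-px(n,c) for n,c,q in D]
    r+=[proj(n,world(p,lid(p[3],*q)/1e3))-px(n,c) for n,c,q in L]
    return np.ravel(r)
s=least_squares(res,[.6,.05,0,1.1],loss='soft_l1',x_scale=[.1,.1,.1,.1]);p=s.x
print(p,np.round(res(p).reshape(-1,2),1).tolist())
np.save('p.npy',p)
for nm,a,b in [('tabtip',(525,292),(69,243)),('tabbase',(487,345),(100,300)),('levertip',(540,440),(38,382)),('keeper top',(308,62),(312,62))]:
    t=tri(a,b);print(nm,np.round(local(p,t.x)*1e3,1),np.round(t.x,4),'res',np.round(t.fun,1))
E
python3 fit.py
```

```text
[0.64606136 0.00506208 0.11798981 0.91779055] [[-0.0, -0.3], [-4.3, -0.2], [-1.8, 0.3], [1.7, -2.3], [0.2, -1.3], [-0.6, -0.0], [3.4, -0.5], [0.8, -0.8], [-1.1, 0.0], [-2.0, -1.7], [0.2, -0.6], [1.1, -1.0], [-0.7, -0.4], [-1.2, -2.1], [3.5, 0.7]]
tabtip [-108.3   -2.5  128.1] [ 0.5388 -0.0101  0.1281] res [-0.3 -0.3 -0.3  0.3]
tabbase [-94.8   0.  101.2] [ 0.552  -0.0061  0.1012] res [ 0.3  0.3  0.3 -0.3]
levertip [-121.3   -0.5   67.8] [ 0.5256 -0.0097  0.0678] res [ 0.7  0.6  0.8 -0.7]
keeper top [ -5.3  -1.1 195.9] [0.6409 0.0033 0.1959] res [-0.1 -0.1 -0.1  0.1]
```

Run:
```python
from h import *
def ray(n,uv,z):
    c=d[n];R=cv2.Rodrigues(c['rvec'])[0];C=-R.T@c['tvec'];v=R.T@np.linalg.inv(c['intrinsics'])@[*uv,1];return np.round(C+v*(z-C[2])/v[2],3)
for uv in [(166,180),(180,195),(225,210),(280,215)]: print(uv,ray('side',uv,0))
for uv in [(200,330),(195,285),(120,225)]: print('sc',uv,ray('scene',uv,.0),ray('scene',uv,.08))
p=np.load('p.npy')
print('lidtop open',world(p,np.array([10.1,0,169.5])/1e3),'shut',world(p,np.array([-45,0,89.4])/1e3))
print('press/scope top (side 400,160)', ray('side',(400,160),.15))
# claw path: bar positions -> tab grip(18mm) in case frame
piv=np.array([-79,58.]);a,b=14.9,42.4
def solve(B):
    v=B-piv;D=np.hypot(*v);x=(a*a-b*b+D*D)/2/D;h=np.sqrt(a*a-x*x);u=v/D;m=piv+u*x
    P=m+h*np.array([-u[1],u[0]]);psi=np.arctan2(*(B-P));return P,psi,np.arctan2(-(P-piv)[0],-(P-piv)[1])
off=None
for B in [(-94.4,100.3),(-94,100),(-85,101),(-78,100),(-72,100),(-70,98),(-70,94),(-70.5,90),(-71,88),(-71,84)]:
    B=np.array(B);P,psi,ph=solve(B)
    if off is None: off=np.arctan2(-13.5,26.9)-psi
    t=psi+off
    print(B,'pin',P.round(1),'psi',psi.round(2),'lever',ph.round(2),'tab18',(B+18*np.array([np.sin(t),np.cos(t)])).round(1),'tip',(B+29*np.array([np.sin(t),np.cos(t)])).round(1))
```

```text
(166, 180) [ 0.351  0.551 -0.   ]
(180, 195) [0.398 0.422 0.   ]
(225, 210) [ 0.514  0.301 -0.   ]
(280, 215) [0.645 0.25  0.   ]
sc (200, 330) [0.556 0.213 0.   ] [0.478 0.267 0.08 ]
sc (195, 285) [0.646 0.154 0.   ] [0.552 0.217 0.08 ]
sc (120, 225) [0.903 0.138 0.   ] [0.767 0.204 0.08 ]
lidtop open [0.65609114 0.00625102 0.1695    ] shut [ 6.01374235e-01 -2.35148824e-04  8.94000000e-02]
press/scope top (side 400,160) [0.902 0.171 0.15 ]
[-94.4 100.3] pin [-93.9  57.9] psi -0.01 lever 1.56 tab18 [-102.5  116.4] tip [-107.4  126.2]
[-94 100] pin [-93.9  57.6] psi -0.0 lever 1.54 tab18 [-101.9  116.2] tip [-106.8  126. ]
[-85 101] pin [-93.8  59.5] psi 0.21 lever 1.67 tab18 [-89.3 118.5] tip [-92.  129.1]
[-78 100] pin [-93.7  60.6] psi 0.38 lever 1.75 tab18 [-79.3 117.9] tip [-80.2 128.9]
[-72 100] pin [-93.   63.2] psi 0.52 lever 1.92 tab18 [-70.8 118. ] tip [-70.1 128.9]
[-70  98] pin [-93.2  62.5] psi 0.58 lever 1.88 tab18 [-67.7 115.9] tip [-66.4 126.8]
[-70  94] pin [-93.9  59. ] psi 0.6 lever 1.64 tab18 [-67.4 111.8] tip [-65.8 122.7]
[-70.5  90. ] pin [-93.4  54.3] psi 0.57 lever 1.32 tab18 [-68.4 107.9] tip [-67.1 118.8]
[-71  88] pin [-92.3  51.4] psi 0.53 lever 1.11 tab18 [-69.7 106. ] tip [-68.9 116.9]
[-71  84] pin [nan nan] psi nan lever nan tab18 [nan nan] tip [nan nan]<stdin>:12: RuntimeWarning: invalid value encountered in sqrt
```

The lid stands at about 0.92 rad. The case is at world (0.646, 0.005) with yaw 0.118 rad, and the claw stands up with its bar near (-94,0,100) mm in the case frame. Next I align the tool (tool x = -case x, tool y = case y), close the fingers and travel.

>>> {"op": "step_arm", "data": {
  "deltas": [
    [[0, 0, -0.036], [0, 0, 0], 1],
    [[0, 0, -0.036], [0, 0, 0], 1],
    [[0, 0, -0.036], [0, 0, 0], 1],
    [[0, 0, -0.036], [0, 0, 0], 1],
    [[0, 0, 0], [-0.1, -0.34, 0], 1],
    [[0, 0, 0], [-0.1, -0.34, 0], 1],
    [[0, 0, 0], [-0.1, -0.34, 0], 1],
    [[0, 0, 0], [-0.1, -0.34, 0], 1]
  ]
}}

```text
time: 0.77
tool_pos: [0.2604, 0.4588, 0.3033]
ee_rot: [0.188, -3.135, 0.001]
wrist_force: [1.3, 0.0, 0.1]
gripper_width: -0.0001
grasp_force: 0.0
```

```bash
cat > st.py <<'E'
from h import *
from workcell import manip
o=manip.get_obs();p=np.load('p.npy')
R=Ro.from_rotvec(o['ee_rot']).as_matrix();Rc=Ro.from_euler('z',-p[2]).as_matrix()@R
T=local(p,o['tool_pos'])*1e3
print('t',round(o['time'],2),'TCP case mm',T.round(1),'tip',(T+72.6*Rc[:,2]).round(1),'F case',(Ro.from_euler('z',-p[2]).as_matrix()@o['wrist_force']).round(1),'w',round(o['gripper_width']*1e3,1),'g',o['grasp_force'])
print('Rcase',Rc.round(3).tolist(),'q',o['joint_positions'].round(2))
E
python3 st.py
```

```text
t 0.77 TCP case mm [-329.5  495.9  303.3] tip [-329.6  495.9  230.7] F case [ 1.3 -0.1  0.1] w -0.1 g 0.0
Rcase [[-1.0, -0.002, -0.001], [-0.002, 1.0, -0.001], [0.001, -0.001, -1.0]] q [-0.85  0.37 -0.36  1.75  0.15  1.05  0.43]
```

>>> {"op": "step_arm", "data": {
  "deltas": [
    [[0, 0, 0], [-0.08, -0.36, 0], 1],
    [[0, 0, 0], [-0.08, -0.36, 0], 1],
    [[0, 0, 0], [-0.08, -0.36, 0], 1],
    [[0, 0, 0], [-0.08, -0.36, 0], 1],
    [[0, 0, 0], [-0.15, -0.36, 0], 1],
    [[0, 0, 0], [-0.25, -0.32, 0], 1],
    [[0, 0, 0], [-0.25, -0.32, 0], 1],
    [[0, 0, 0], [-0.25, -0.32, 0], 1]
  ]
}}

```text
time: 1.43
tool_pos: [0.4149, 0.1992, 0.3041]
ee_rot: [-0.188, 3.136, -0.0]
wrist_force: [1.2, 2.3, 0.4]
gripper_width: -0.0002
grasp_force: 0.0
```

>>> {"op": "step_arm", "data": {
  "deltas": [
    [[0, 0, 0], [-0.25, -0.32, 0], 1],
    [[0, 0, 0], [-0.25, -0.32, 0], 1],
    [[0, 0, 0], [-0.3, -0.28, 0], 1],
    [[0, 0, 0], [-0.35, -0.2, 0], 1],
    [[0, 0, 0], [-0.35, -0.2, 0], 1],
    [[0, 0, 0], [-0.35, -0.1, 0], 1],
    [[0, 0, 0], [-0.3, 0, 0], 1],
    [[0, 0, 0], [0, 0, 0], 1]
  ]
}}

```text
time: 2.1
tool_pos: [0.6489, 0.0845, 0.3017]
ee_rot: [-0.184, 3.136, -0.0]
wrist_force: [-1.8, -0.3, -0.0]
gripper_width: 0.0002
grasp_force: 0.0
```

```bash
python3 st.py
```

```text
t 2.1 TCP case mm [ 12.1  78.6 301.7] tip [ 12.2  78.6 229.1] F case [-1.8 -0.1 -0. ] w 0.2 g 0.0
Rcase [[-1.0, 0.001, 0.0], [0.001, 1.0, -0.0], [-0.0, -0.0, -1.0]] q [-0.07  0.55 -0.16  1.42  0.09  1.18  1.44]
```

>>> {"op": "step_arm", "data": {
  "deltas": [
    [[0, 0, 0], [-0.05, -0.27, 0], 1],
    [[0, 0, 0], [-0.05, -0.27, 0], 1],
    [[0, 0, 0], [0, -0.25, 0.1], 1],
    [[0, 0, 0], [0, 0, 0.22], 1],
    [[0, 0, 0], [0, 0, 0.22], 1],
    [[0, 0, 0], [0.11, 0, 0.07], 1],
    [[0, 0, 0], [0.12, 0, 0.08], 1],
    [[0, 0, 0], [0.08, 0, 0.08], 1]
  ]
}}

```text
time: 2.77
tool_pos: [0.6318, 0.0048, 0.2259]
ee_rot: [0.188, -3.134, -0.0]
wrist_force: [0.9, -0.3, -1.3]
gripper_width: 0.0004
grasp_force: 0.2
```

>>> {"op": "step_arm", "data": {
  "deltas": [
    [[0, 0, 0], [0.08, 0, 0.08], 1],
    [[0, 0, 0], [0.06, 0, 0.09], 1],
    [[0, 0, 0], [0.06, 0, 0.09], 1],
    [[0, 0, 0], [0.05, 0, 0.1], 1],
    [[0, 0, 0], [0.05, 0, 0.1], 1],
    [[0, 0, 0], [0.02, 0, 0.06], 1],
    [[0, 0, 0], [0.02, 0, 0.06], 1],
    [[0, 0, 0], [0, 0, 0], 1]
  ]
}}

```text
time: 3.43
tool_pos: [0.5985, 0.0007, 0.1678]
ee_rot: [0.188, -3.134, -0.0]
wrist_force: [0.6, -0.4, 0.1]
gripper_width: 0.0004
grasp_force: 0.0
```

```bash
python3 st.py
```

```text
t 3.43 TCP case mm [-47.8   1.3 167.8] tip [-47.9   1.3  95.2] F case [ 0.6 -0.5  0.1] w 0.4 g 0.0
Rcase [[-1.0, -0.002, -0.002], [-0.002, 1.0, 0.0], [0.002, 0.0, -1.0]] q [ 0.05  0.6  -0.15  1.75  0.11  0.81  1.54]
```

Tip is at z about 95. A few more millimetres down, watching the force.

>>> {"op": "step_arm", "data": {
  "deltas": [
    [[0, 0, 0], [0, 0, 0.025], 1],
    [[0, 0, 0], [0, 0, 0.025], 1],
    [[0, 0, 0], [0, 0, 0.025], 1],
    [[0, 0, 0], [0, 0, 0], 1],
    [[0, 0, 0], [0, 0, 0], 1],
    [[0, 0, 0], [0, 0, 0], 1]
  ]
}}

```text
time: 3.93
tool_pos: [0.5997, 0.0007, 0.1617]
ee_rot: [-0.188, 3.135, 0.0]
wrist_force: [0.7, 0.2, 0.8]
gripper_width: 0.0002
grasp_force: 0.6
```

```bash
python3 st.py
```

```text
t 3.93 TCP case mm [-46.5   1.1 161.7] tip [-46.5   1.1  89.1] F case [0.7 0.1 0.8] w 0.2 g 0.5591611959971488
Rcase [[-1.0, -0.002, 0.001], [-0.002, 1.0, -0.0], [-0.001, -0.0, -1.0]] q [ 0.05  0.61 -0.14  1.75  0.12  0.79  1.54]
```

>>> {"op": "step_arm", "data": {
  "deltas": [
    [[0, 0, 0], [0, 0, 0.02], 1],
    [[0, 0, 0], [0, 0, 0.015], 1],
    [[0, 0, 0], [0, 0, 0], 1],
    [[0, 0, 0], [0, 0, 0], 1],
    [[0, 0, 0], [0, 0, 0], 1]
  ]
}}

```text
time: 4.35
tool_pos: [0.5994, 0.0007, 0.1591]
ee_rot: [-0.188, 3.135, -0.0]
wrist_force: [-4.2, 0.9, 11.7]
gripper_width: 0.0
grasp_force: 5.8
```

>>> {"op": "step_arm", "data": {
  "deltas": [
    [[0, 0, 0], [0, 0, -0.2], 1],
    [[0, 0, 0], [0, 0, -0.3], 1],
    [[0, 0, 0], [0, 0, -0.3], 1],
    [[0, 0, 0], [0.2, 0, -0.1], -1],
    [[0, 0, 0], [0.3, 0, 0], -1],
    [[0, 0, 0], [0, 0, 0], -1],
    [[0, 0, 0], [0, 0, 0], -1]
  ]
}}

```text
time: 4.93
tool_pos: [0.5485, -0.0057, 0.2482]
ee_rot: [0.187, -3.136, 0.001]
wrist_force: [0.2, -0.1, 0.8]
gripper_width: 0.0479
grasp_force: 0.0
```

```bash
cat >> st.py <<'E'
import sys
if len(sys.argv)>1:
    for n,(u,v,w,h,s) in {'scene':(250,170,90,90,4.4),'side':(225,190,90,90,4.4)}.items():
        im=manip.camera(n)['pixels']
        c=cv2.convertScaleAbs(cv2.resize(im[v:v+h,u:u+w],None,fx=s,fy=s,interpolation=cv2.INTER_CUBIC),alpha=1.6,beta=10)
        globals().setdefault('out',[]).append(c)
    cv2.imwrite(f'pics/{sys.argv[1]}.png',np.hstack(out))
E
python3 st.py v1
```

```text
t 4.93 TCP case mm [-98.2   0.8 248.2] tip [-98.2   0.7 175.6] F case [ 0.2 -0.1  0.8] w 47.9 g 0.0
Rcase [[-1.0, -0.001, -0.0], [-0.001, 1.0, -0.0], [0.0, -0.0, -1.0]] q [ 0.08  0.44 -0.16  1.79  0.09  0.92  1.57]
```

View pics/v1.png

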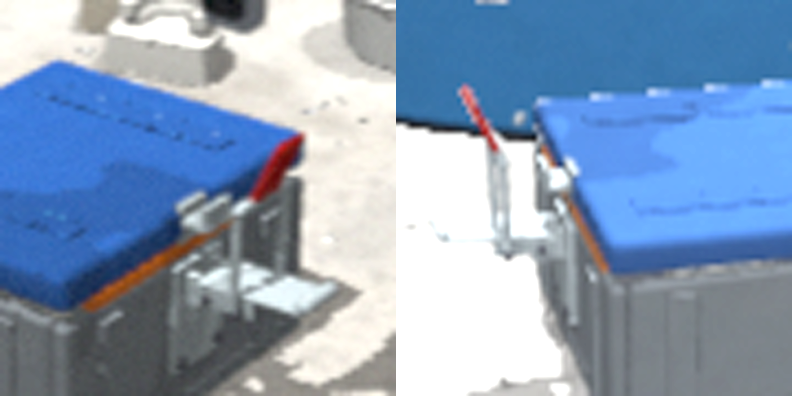

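Lid is shut on its seal, with the orange strip just visible. The claw hasn't moved: tab base at about scene (307,215) and side (247,224). Now I grip the tab.

>>> {"op": "step_arm", "data": {
  "deltas": [
    [[0, 0, 0], [0.04, -0.02, 0.15], -1],
    [[0, 0, 0], [0, 0, 0.2], -1],
    [[0, 0, 0], [0, 0, 0.2], -1],
    [[0, 0, 0], [0, 0, 0.13], -1],
    [[0, 0, 0], [0, 0, 0], -1],
    [[0, 0, 0], [0, 0, 0], 0.5],
    [[0, 0, 0], [0, 0, 0], 1],
    [[0, 0, 0], [0, 0, 0], 1]
  ]
}}

```text
time: 5.7
tool_pos: [0.5469, -0.0077, 0.1808]
ee_rot: [-0.188, 3.134, 0.0]
wrist_force: [-0.2, 1.4, -0.1]
gripper_width: 0.0515
grasp_force: 0.0
```

>>> {"op": "step_arm", "data": {
  "deltas": [
    [[0, 0, 0], [0, 0, 0], 1],
    [[0, 0, 0], [0, 0, 0], 1],
    [[0, 0, 0], [0, 0, 0], 1],
    [[0, 0, 0], [0, 0, 0], 1]
  ]
}}

```text
time: 6.03
tool_pos: [0.5461, -0.0068, 0.1804]
ee_rot: [-0.189, 3.135, 0.002]
wrist_force: [-0.0, 2.7, 2.3]
gripper_width: 0.0131
grasp_force: 58.5
```

```bash
python3 st.py v2
```

```text
t 6.03 TCP case mm [-100.7   -0.   180.4] tip [-100.6    0.   107.8] F case [0.3 2.6 2.3] w 13.1 g 58.457186222076416
Rcase [[-1.0, -0.002, 0.001], [-0.002, 1.0, 0.001], [-0.001, 0.001, -1.0]] q [ 0.07  0.52 -0.15  1.87  0.11  0.76  1.55]
```

View pics/v2.png

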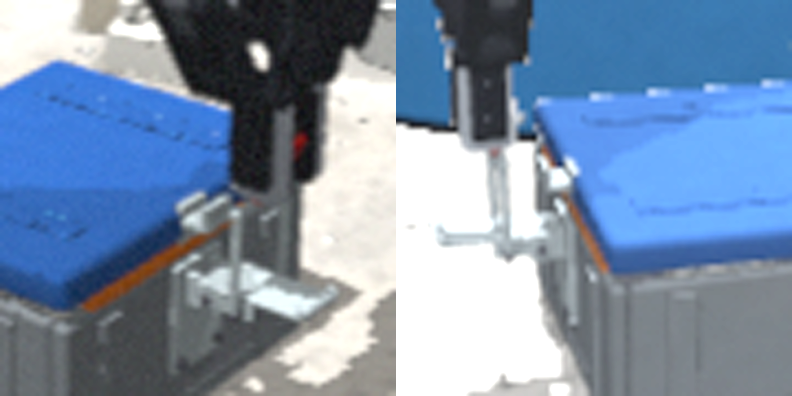

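>>> {"op": "step_arm", "data": {
  "deltas": [
    [[0, 0, 0], [-0.057, 0, -0.01], 1],
    [[0, 0, 0], [-0.057, 0, -0.01], 1],
    [[0, 0, 0], [-0.057, 0, 0], 1],
    [[0, 0, 0], [-0.057, 0, 0], 1],
    [[0, 0, 0], [0, 0, 0], 1]
  ]
}}

```text
time: 6.55
tool_pos: [0.5685, -0.0045, 0.1811]
ee_rot: [0.188, -3.134, -0.001]
wrist_force: [-1.1, 3.9, -2.6]
gripper_width: 0.0124
grasp_force: 56.9
```

>>> {"op": "step_arm", "data": {
  "deltas": [
    [[0, 0, 0], [-0.04, 0, 0.0], 1],
    [[0, 0, 0], [-0.04, 0, 0.005], 1],
    [[0, 0, 0], [-0.04, 0, 0.005], 1],
    [[0, 0, 0], [0, 0, 0], 1],
    [[0, 0, 0], [0, 0, 0], 1]
  ]
}}

```text
time: 6.97
tool_pos: [0.5809, -0.0044, 0.1809]
ee_rot: [-0.186, 3.136, -0.001]
wrist_force: [-1.5, 0.3, 0.4]
gripper_width: -0.0002
grasp_force: 0.0
```

```bash
python3 st.py v3
```

```text
t 6.97 TCP case mm [-65.8  -1.7 180.9] tip [-65.8  -1.8 108.3] F case [-1.5  0.5  0.4] w -0.2 g 0.0
Rcase [[-1.0, -0.001, 0.0], [-0.001, 1.0, -0.001], [-0.0, -0.001, -1.0]] q [ 0.06  0.56 -0.15  1.78  0.11  0.81  1.55]
```

View pics/v3.png

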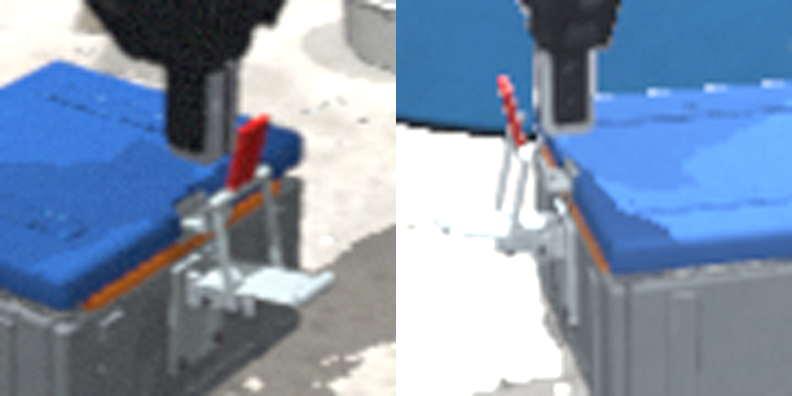

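Run:
```python
from h import *
import h
h.O.update({'scene':(250,170,4.4),'side':(225,190,4.4)})
p=np.load('p.npy')
for nm,a,b in [('tabtip',(262,118),(503-396,78)),('tabbase',(234,190),(520-396,145)),('levertip',(318,282),(416-396,228)),('old tip',(298,136),(465-396,90)),('old base',(253,200),(496-396,150)),('old lever',(318,293),(430-396,228)),('lip',(190,203),(571-396,165)),('barleft',(217,197),(530-396,148)),('barright',(265,172),(507-396,143))]:
    t=tri(a,b);print(nm,np.round(local(p,t.x)*1e3,1),'res',np.round(t.fun,1))
lip=world(p,np.array([-76,8,92])/1e3)
for q in [(-76,8,92),(-76,-8,92),(-71,0,88),(-79,0,58),(-65,75,90),(-65,-75,90)]:
    w=world(p,np.array(q)/1e3);print(q,((proj('scene',w)-[250,170])*4.4).round(0),((proj('side',w)-[225,190])*4.4+[396,0]).round(0))
```

```text
tabtip [-92.5  -2.2 131. ] res [-0.3 -0.3 -0.3  0.4]
tabbase [-84.6   0.9 100. ] res [ 0.2  0.2  0.3 -0.3]
levertip [-125.    -1.1   72. ] res [ 2.4  2.1  2.9 -2.4]
old tip [-107.9   -2.7  128.1] res [-0.1 -0.1 -0.1  0.1]
old base [-94.    1.8  99. ] res [ 0.5  0.5  0.6 -0.5]
old lever [-122.4   -1.1   68.8] res [ 1.   0.9  1.2 -1. ]
lip [-63.9  -0.   88. ] res [-0.1 -0.1 -0.1  0.1]
barleft [-79.6   4.1  96.7] res [ 0.3  0.3  0.3 -0.3]
barright [-91.6  -8.2 105.8] res [ 0.3  0.3  0.3 -0.3]
(-76, 8, 92) [204. 211.] [538. 152.]
(-76, -8, 92) [229. 195.] [546. 168.]
(-71, 0, 88) [205. 208.] [554. 167.]
(-79, 0, 58) [221. 286.] [537. 233.]
(-65, 75, 90) [ 63. 279.] [531.  93.]
(-65, -75, 90) [306. 128.] [611. 240.]
```

The tab slipped out of the fingers. The claw now stands with its bar near (-85,100) and the tab tip at (-92,131), still in front of the keeper. I regrip it about 5 mm lower for more pad overlap.

>>> {"op": "step_arm", "data": {
  "deltas": [
    [[0, 0, 0], [0, 0, -0.3], -1],
    [[0, 0, 0], [0.12, 0.01, -0.2], -1],
    [[0, 0, 0], [0.12, 0, 0], -1],
    [[0, 0, 0], [0, 0, 0], -1],
    [[0, 0, 0], [0, 0, 0.2], -1],
    [[0, 0, 0], [0, 0, 0.2], -1],
    [[0, 0, 0], [0, 0, 0.15], -1],
    [[0, 0, 0], [0, 0, 0], -1]
  ]
}}

```text
time: 7.73
tool_pos: [0.5552, -0.0058, 0.1726]
ee_rot: [0.187, -3.13, -0.0]
wrist_force: [-0.7, -0.8, 0.3]
gripper_width: 0.0856
grasp_force: 0.0
```

```bash
python3 st.py
```

```text
t 7.73 TCP case mm [-91.5  -0.  172.6] tip [-91.9  -0.  100.1] F case [-0.7 -0.7  0.3] w 85.6 g 0.0
Rcase [[-1.0, -0.002, -0.006], [-0.002, 1.0, 0.0], [0.006, 0.0, -1.0]] q [ 0.06  0.54 -0.15  1.85  0.11  0.76  1.55]
```

>>> {"op": "step_arm", "data": {
  "deltas": [
    [[0, 0, 0], [-0.02, -0.005, -0.02], -1],
    [[0, 0, 0], [0, 0, 0], 0.3],
    [[0, 0, 0], [0, 0, 0], 1],
    [[0, 0, 0], [0, 0, 0], 1],
    [[0, 0, 0], [0, 0, 0], 1],
    [[0, 0, 0], [0, 0, 0], 1],
    [[0, 0, 0], [0, 0, 0], 1],
    [[0, 0, 0], [0, 0, 0], 1]
  ]
}}

```text
time: 8.4
tool_pos: [0.5587, -0.0051, 0.1782]
ee_rot: [-0.189, 3.136, 0.001]
wrist_force: [0.3, 2.1, 1.1]
gripper_width: 0.0139
grasp_force: 58.4
```

```bash
python3 st.py
```

```text
t 8.4 TCP case mm [-87.9   0.2 178.2] tip [-87.9   0.2 105.6] F case [0.6 2.  1.1] w 13.9 g 58.42473328113556
Rcase [[-1.0, -0.002, 0.0], [-0.002, 1.0, 0.001], [-0.0, 0.001, -1.0]] q [ 0.06  0.54 -0.15  1.84  0.11  0.77  1.55]
```

Opening reads 13.9 mm, against 13.1 before, so deeper is better. Open, go 3.5 mm lower, close.

>>> {"op": "step_arm", "data": {
  "deltas": [
    [[0, 0, 0], [0, 0, 0], 0.2],
    [[0, 0, 0], [0, 0, 0], 0.2],
    [[0, 0, 0], [0.01, 0, 0.035], 0.2],
    [[0, 0, 0], [0, 0, 0], 0.2],
    [[0, 0, 0], [0, 0, 0], 1],
    [[0, 0, 0], [0, 0, 0], 1],
    [[0, 0, 0], [0, 0, 0], 1],
    [[0, 0, 0], [0, 0, 0], 1]
  ]
}}

```text
time: 9.07
tool_pos: [0.5576, -0.0053, 0.1744]
ee_rot: [0.189, -3.136, -0.001]
wrist_force: [-0.9, 3.3, 0.6]
gripper_width: 0.0138
grasp_force: 58.4
```

```bash
python3 st.py v4
```

```text
t 9.07 TCP case mm [-8.900e+01  1.000e-01  1.744e+02] tip [-89.    0.2 101.8] F case [-0.5  3.4  0.6] w 13.8 g 58.43596345279366
Rcase [[-1.0, -0.002, -0.0], [-0.002, 1.0, 0.001], [0.0, 0.001, -1.0]] q [ 0.06  0.54 -0.15  1.85  0.11  0.76  1.55]
```

View pics/v4.png

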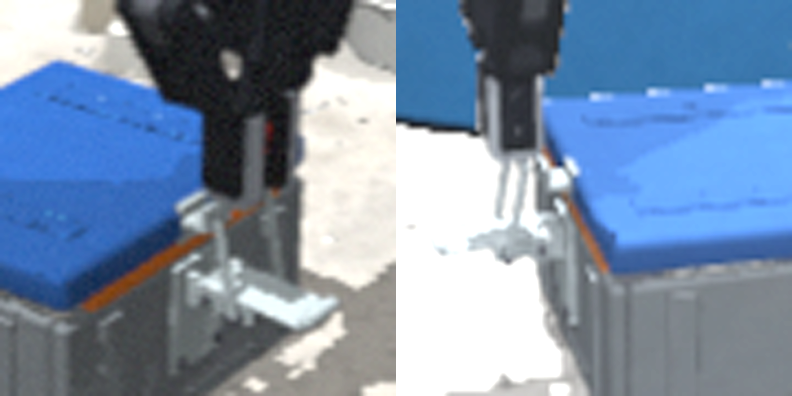

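The tab is gripped down to its base: fingers at scene crop (240,190), and the lever dipped slightly. Move slowly, first up 3 mm and then toward the keeper, watching the opening.

>>> {"op": "step_arm", "data": {
  "deltas": [
    [[0, 0, 0], [0, 0, -0.015], 1],
    [[0, 0, 0], [-0.02, 0, -0.015], 1],
    [[0, 0, 0], [-0.02, 0, 0], 1],
    [[0, 0, 0], [-0.02, 0, 0], 1],
    [[0, 0, 0], [0, 0, 0], 1]
  ]
}}

```text
time: 9.58
tool_pos: [0.5612, -0.0051, 0.1767]
ee_rot: [0.188, -3.129, -0.0]
wrist_force: [-6.6, 3.9, 2.2]
gripper_width: 0.0138
grasp_force: 58.9
```

>>> {"op": "step_arm", "data": {
  "deltas": [
    [[0, 0, 0], [-0.02, 0, 0], 1],
    [[0, 0, 0], [-0.02, 0, 0], 1],
    [[0, 0, 0], [0, 0, 0], 1]
  ]
}}

```text
time: 9.83
tool_pos: [0.5651, -0.0045, 0.1764]
ee_rot: [0.188, -3.129, -0.0]
wrist_force: [-6.4, 4.0, 0.7]
gripper_width: 0.0138
grasp_force: 58.7
```

```bash
python3 st.py
```

```text
t 9.83 TCP case mm [-81.5   0.  176.4] tip [-8.200e+01  1.000e-01  1.038e+02] F case [-5.8  4.8  0.7] w 13.8 g 58.72215270996094
Rcase [[-1.0, -0.002, -0.007], [-0.002, 1.0, 0.001], [0.007, 0.001, -1.0]] q [ 0.06  0.55 -0.15  1.82  0.11  0.78  1.55]
```

The 6 N of resistance suggests the grip resists pivoting, so I turn the tool with the claw about the grip point while moving on.

>>> {"op": "step_arm", "data": {
  "deltas": [
    [[0, 0.0133, 0], [-0.048, 0, 0.003], 1],
    [[0, 0.0133, 0], [-0.048, 0, 0.002], 1],
    [[0, 0.0133, 0], [-0.048, 0, 0], 1],
    [[0, 0, 0], [0, 0, 0], 1],
    [[0, 0, 0], [0, 0, 0], 1]
  ]
}}

```text
time: 10.25
tool_pos: [0.5809, -0.0026, 0.1756]
ee_rot: [0.179, -3.008, 0.01]
wrist_force: [-5.2, 3.4, 0.9]
gripper_width: 0.014
grasp_force: 59.0
```

```bash
python3 st.py
```

```text
t 10.25 TCP case mm [-65.7   0.  175.6] tip [-7.500e+01  1.000e-01  1.036e+02] F case [-4.8  4.   0.9] w 14.0 g 58.97780656814575
Rcase [[-0.992, -0.001, -0.128], [-0.001, 1.0, 0.001], [0.128, 0.001, -0.992]] q [ 0.05  0.62 -0.14  1.69  0.11  0.97  1.55]
```

>>> {"op": "step_arm", "data": {
  "deltas": [
    [[0, 0.0133, 0], [-0.048, 0, -0.002], 1],
    [[0, 0.0133, 0], [-0.048, 0, -0.004], 1],
    [[0, 0.0133, 0], [-0.048, 0, -0.006], 1],
    [[0, 0, 0], [0, 0, 0], 1],
    [[0, 0, 0], [0, 0, 0], 1]
  ]
}}

```text
time: 10.67
tool_pos: [0.5951, -0.001, 0.1739]
ee_rot: [0.172, -2.883, 0.02]
wrist_force: [-5.0, 4.7, -3.2]
gripper_width: 0.014
grasp_force: 59.3
```

```bash
python3 st.py v5
```

```text
t 10.67 TCP case mm [-51.3   0.  173.9] tip [-6.950e+01  1.000e-01  1.037e+02] F case [-4.4  5.3 -3.2] w 14.0 g 59.27621841430664
Rcase [[-0.968, -0.001, -0.251], [-0.001, 1.0, 0.001], [0.251, 0.001, -0.968]] q [ 0.03  0.69 -0.14  1.55  0.1   1.16  1.55]
```

View pics/v5.png

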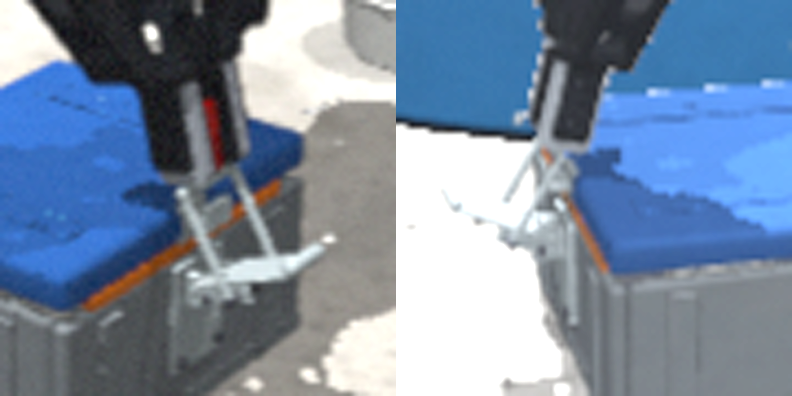

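The claw is now above and behind the lip: bar ends at scene crop (183,190), lever up near 1.9. Lower it into the notch.

>>> {"op": "step_arm", "data": {
  "deltas": [
    [[0, 0, 0], [-0.0075, 0, 0.029], 1],
    [[0, 0, 0], [-0.0075, 0, 0.029], 1],
    [[0, 0, 0], [-0.003, 0, 0.029], 1],
    [[0, 0, 0], [0, 0, 0], 1],
    [[0, 0, 0], [0, 0, 0], 1]
  ]
}}

```text
time: 11.18
tool_pos: [0.5949, -0.0009, 0.1662]
ee_rot: [0.174, -2.886, 0.021]
wrist_force: [-4.6, 4.0, -1.7]
gripper_width: 0.0141
grasp_force: 59.6
```

```bash
python3 st.py
```

```text
t 11.18 TCP case mm [-5.160e+01  1.000e-01  1.662e+02] tip [-69.6   0.1  95.8] F case [-4.1  4.5 -1.7] w 14.1 g 59.6323156649305
Rcase [[-0.969, -0.003, -0.248], [-0.003, 1.0, 0.0], [0.248, 0.001, -0.969]] q [ 0.03  0.7  -0.14  1.56  0.11  1.14  1.55]
```

>>> {"op": "step_arm", "data": {
  "deltas": [
    [[0, 0, 0], [-0.003, 0, 0.02], 1],
    [[0, 0, 0], [-0.003, 0, 0.02], 1],
    [[0, 0, 0], [0, 0, 0], 1],
    [[0, 0, 0], [0, 0, 0], 1],
    [[0, 0, 0], [0, 0, 0], 1]
  ]
}}

```text
time: 11.6
tool_pos: [0.5955, -0.0009, 0.1626]
ee_rot: [0.174, -2.888, 0.021]
wrist_force: [-1.5, 4.9, 2.2]
gripper_width: 0.0141
grasp_force: 59.9
```

```bash
python3 st.py
```

```text
t 11.6 TCP case mm [-5.090e+01  1.000e-01  1.626e+02] tip [-68.8   0.1  92.2] F case [-0.9  5.   2.2] w 14.1 g 59.94621060846839
Rcase [[-0.969, -0.002, -0.246], [-0.002, 1.0, 0.0], [0.246, 0.001, -0.969]] q [ 0.03  0.7  -0.14  1.57  0.11  1.13  1.55]
```

>>> {"op": "step_arm", "data": {
  "deltas": [
    [[0, 0, 0], [-0.003, 0, 0.02], 1],
    [[0, 0, 0], [0, 0, 0], 1],
    [[0, 0, 0], [0.02, 0, 0.005], 1],
    [[0, 0, 0], [0, 0, 0], 1],
    [[0, 0, 0], [0, 0, 0], 1],
    [[0, 0, 0], [0, 0, 0], 1]
  ]
}}

```text
time: 12.1
tool_pos: [0.5949, -0.001, 0.1609]
ee_rot: [0.174, -2.892, 0.021]
wrist_force: [1.6, 5.3, 3.3]
gripper_width: 0.0137
grasp_force: 61.7
```

```bash
python3 st.py
```

```text
t 12.1 TCP case mm [-51.6   0.  160.9] tip [-69.2   0.   90.5] F case [2.3 5.  3.3] w 13.7 g 61.74403138953494
Rcase [[-0.97, -0.002, -0.243], [-0.002, 1.0, 0.0], [0.243, 0.001, -0.97]] q [ 0.03  0.7  -0.14  1.57  0.11  1.12  1.55]
```

>>> {"op": "step_arm", "data": {
  "deltas": [
    [[0, 0, 0], [0, 0, 0], 0],
    [[0, 0, 0], [0, 0, 0], -0.5],
    [[0, 0, 0], [0, 0, 0], -0.5],
    [[0, 0, 0], [0, 0, -0.2], -0.5],
    [[0, 0, 0], [0, 0, -0.3], -0.5],
    [[0, 0, 0], [0, 0, -0.4], 1],
    [[0, 0, 0], [0, 0, -0.3], 1],
    [[0, 0, 0], [0, 0, 0], 1]
  ]
}}

```text
time: 12.77
tool_pos: [0.6256, 0.0013, 0.2824]
ee_rot: [0.171, -2.896, 0.023]
wrist_force: [0.8, 0.1, 0.4]
gripper_width: 0.0284
grasp_force: 0.0
```

```bash
python3 st.py v6
```

```text
t 12.77 TCP case mm [-20.8  -1.3 282.4] tip [-38.1  -1.5 211.9] F case [0.9 0.  0.4] w 28.4 g 0.0
Rcase [[-0.971, -0.0, -0.238], [0.0, 1.0, -0.002], [0.238, -0.002, -0.971]] q [ 0.02  0.63 -0.14  1.34  0.09  1.42  1.57]
```

View pics/v6.png

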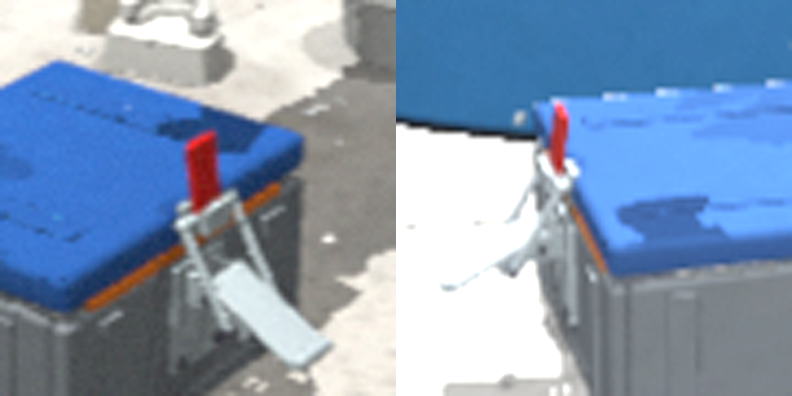

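The claw is hooked: bar on the keeper, tab upright at scene crop (203,170), lever at about 1.15. Next I tilt the tool so the fingers point forward and down, and come round to the front.

>>> {"op": "step_arm", "data": {
  "deltas": [
    [[0, -0.035, 0], [0.2, 0, 0], 1],
    [[0, -0.035, 0], [0.2, 0, 0], 1],
    [[0, -0.035, 0], [0.2, 0, 0], 1],
    [[0, -0.035, 0], [0.2, 0, 0], 1],
    [[0, -0.035, 0], [0.2, 0, 0], 1],
    [[0, -0.035, 0], [0.2, 0, 0], 1],
    [[0, -0.035, 0], [0.2, 0, 0], 1],
    [[0, 0, 0], [0, 0, 0], 1]
  ]
}}

```text
time: 13.53
tool_pos: [0.4779, -0.0151, 0.2595]
ee_rot: [-0.157, 2.654, 0.042]
wrist_force: [-2.2, -0.7, -1.5]
gripper_width: -0.0
grasp_force: 0.0
```

```bash
cat >> st.py <<'E'
def to(x,z,y=-1):
    dlt=Rc.T@(np.array([x,y,z])-(T+72.6*Rc[:,2]));print('tip to',x,z,'tool units',(dlt/100).round(3))
E
python3 - <<'E'
import sys;sys.argv=['x']
exec(open('st.py').read());to(-116,70)
E
```

```text
t 13.53 TCP case mm [-1.694e+02 -2.000e-01  2.595e+02] tip [-1.356e+02 -1.000e-01  1.952e+02] F case [-2.3 -0.4 -1.5] w -0.0 g 0.0
Rcase [[-0.885, -0.001, 0.465], [0.0, 1.0, 0.002], [-0.465, 0.002, -0.885]] q [ 0.23  0.19 -0.25  2.28 -0.03  0.2   1.72]
tip to -116 70 tool units [ 0.409 -0.012  1.2  ]
```

Joint 6 is near its 0.17 limit, so more forward pitch isn't available. I ease the pitch and lean the tool sideways instead (body toward -y) to keep the gripper clear of the tab.

>>> {"op": "step_arm", "data": {
  "deltas": [
    [[0, 0.03, 0], [0, 0, 0], 1],
    [[0, 0.03, 0], [0, 0, 0], 1],
    [[0, 0.03, 0], [0, 0, 0], 1],
    [[-0.036, 0, 0], [0, -0.1, 0], 1],
    [[-0.036, 0, 0], [0, -0.1, 0], 1],
    [[-0.036, 0, 0], [0, -0.1, 0], 1],
    [[-0.036, 0, 0], [0, -0.1, 0], 1],
    [[0, 0, 0], [0, 0, 0], 1]
  ]
}}

```text
time: 14.2
tool_pos: [0.4958, -0.0573, 0.257]
ee_rot: [-0.223, 2.879, 0.649]
wrist_force: [0.3, -0.9, -0.3]
gripper_width: 0.0003
grasp_force: 0.0
```

```bash
python3 st.py
```

```text
t 14.2 TCP case mm [-156.6  -44.3  257. ] tip [-142.6  -14.   192.5] F case [ 0.2 -0.9 -0.3] w 0.3 g 0.0
Rcase [[-0.978, -0.078, 0.193], [0.01, 0.909, 0.417], [-0.208, 0.41, -0.888]] q [ 0.62  0.4  -0.4   1.96 -0.45  0.83  2.28]
```

>>> {"op": "step_arm", "data": {
  "deltas": [
    [[-0.036, 0, 0], [0, -0.1, 0], 1],
    [[-0.036, 0, 0], [0, -0.1, 0], 1],
    [[0, -0.03, 0], [0, 0, 0], 1],
    [[0, 0, 0], [0, 0, 0], 1]
  ]
}}

```text
time: 14.53
tool_pos: [0.498, -0.0697, 0.2475]
ee_rot: [-0.207, 2.72, 0.959]
wrist_force: [-1.2, 0.2, -0.5]
gripper_width: 0.0003
grasp_force: 0.0
```

Run:
```python
import sys;sys.argv=['x']
exec(open('st.py').read());to(-118,75,0)
```

```text
t 14.53 TCP case mm [-155.8  -56.9  247.5] tip [-137.   -12.9  192.9] F case [-1.2  0.4 -0.5] w 0.3 g 0.0
Rcase [[-0.958, -0.122, 0.259], [0.063, 0.793, 0.606], [-0.279, 0.597, -0.752]] q [ 0.81  0.51 -0.5   1.97 -0.64  0.88  2.53]
tip to -118 75 tool units [ 0.155 -0.624  1.014]
```

>>> {"op": "step_arm", "data": {
  "deltas": [
    [[0, 0, 0.036], [0, 0, 0], 1],
    [[0, 0, 0.036], [0, 0, 0], 1],
    [[0, 0, 0.036], [0, 0, 0], 1],
    [[0, 0, 0], [0, 0, 0], 1]
  ]
}}

```text
time: 14.87
tool_pos: [0.4994, -0.0662, 0.2514]
ee_rot: [0.255, 2.813, 1.036]
wrist_force: [-0.9, -0.4, 0.8]
gripper_width: -0.0003
grasp_force: 0.0
```

Run:
```python
import sys;sys.argv=['x']
exec(open('st.py').read());to(-118,75,0)
```

```text
t 14.87 TCP case mm [-154.1  -53.5  251.4] tip [-135.6   -9.7  196.5] F case [-0.9 -0.3  0.8] w -0.3 g 0.0
Rcase [[-0.946, 0.2, 0.255], [0.317, 0.731, 0.604], [-0.066, 0.652, -0.755]] q [ 0.74  0.49 -0.41  1.96 -0.68  0.91  2.23]
tip to -118 75 tool units [-0.055 -0.687  1.021]
```

>>> {"op": "step_arm", "data": {
  "deltas": [
    [[0, 0, 0], [-0.014, -0.172, 0.255], 1],
    [[0, 0, 0], [-0.014, -0.172, 0.255], 1],
    [[0, 0, 0], [-0.014, -0.172, 0.255], 1],
    [[0, 0, 0], [-0.014, -0.172, 0.255], 1],
    [[0, 0, 0], [0, 0, 0], 1]
  ]
}}

```text
time: 15.28
tool_pos: [0.5156, -0.0543, 0.1255]
ee_rot: [0.246, 2.814, 1.04]
wrist_force: [0.4, 0.5, 1.0]
gripper_width: -0.0002
grasp_force: 0.0
```

Run:
```python
import sys;sys.argv=['x']
exec(open('st.py').read())
for q in [(-112,54),(-110,45),(-108,36),(-104,28),(-97,25)]: to(*q,0)
```

```text
t 15.28 TCP case mm [-136.6  -43.6  125.5] tip [-118.2    0.5   70.8] F case [0.4 0.4 1. ] w -0.2 g 0.0
Rcase [[-0.948, 0.194, 0.252], [0.312, 0.731, 0.607], [-0.067, 0.654, -0.754]] q [ 0.72  0.72 -0.45  2.04 -0.75  0.64  2.41]
tip to -112 54 tool units [-0.05  -0.101  0.139]
tip to -110 45 tool units [-0.063 -0.156  0.212]
tip to -108 36 tool units [-0.075 -0.211  0.285]
tip to -104 28 tool units [-0.108 -0.256  0.356]
tip to -97 25 tool units [-0.172 -0.262  0.396]
```

>>> {"op": "step_arm", "data": {
  "deltas": [
    [[0, 0, 0], [-0.025, -0.05, 0.07], 1],
    [[0, 0, 0], [-0.025, -0.05, 0.07], 1],
    [[0, 0, 0], [-0.006, -0.027, 0.036], 1],
    [[0, 0, 0], [-0.006, -0.027, 0.036], 1],
    [[0, 0, 0], [-0.006, -0.027, 0.036], 1],
    [[0, 0, 0], [-0.006, -0.027, 0.036], 1],
    [[0, 0, 0], [0, 0, 0], 1]
  ]
}}

```text
time: 15.87
tool_pos: [0.5272, -0.0553, 0.0947]
ee_rot: [0.251, 2.808, 1.036]
wrist_force: [0.5, -0.6, -0.2]
gripper_width: -0.0001
grasp_force: 0.0
```

Run:
```python
import sys;sys.argv=['x']
exec(open('st.py').read())
for q in [(-108,36),(-104,28),(-97,25),(-93,25)]: to(*q,0)
```

```text
t 15.87 TCP case mm [-125.1  -45.9   94.7] tip [-106.3   -2.1   40. ] F case [ 0.4 -0.7 -0.2] w -0.1 g 0.02604986712185564
Rcase [[-0.946, 0.196, 0.259], [0.317, 0.731, 0.604], [-0.071, 0.653, -0.754]] q [ 0.71  0.79 -0.46  2.03 -0.77  0.59  2.44]
tip to -108 36 tool units [ 0.025 -0.014  0.038]
tip to -104 28 tool units [-0.007 -0.059  0.109]
tip to -97 25 tool units [-0.071 -0.065  0.15 ]
tip to -93 25 tool units [-0.109 -0.057  0.16 ]
```

>>> {"op": "step_arm", "data": {
  "deltas": [
    [[0, 0, 0], [0, -0.02, 0.037], 1],
    [[0, 0, 0], [-0.002, -0.02, 0.037], 1],
    [[0, 0, 0], [-0.005, -0.02, 0.036], 1],
    [[0, 0, 0], [0, 0, 0], 1]
  ]
}}

```text
time: 16.2
tool_pos: [0.5292, -0.0526, 0.0821]
ee_rot: [0.251, 2.808, 1.037]
wrist_force: [-0.7, 0.0, 0.8]
gripper_width: -0.0
grasp_force: 0.0
```

Run:
```python
import sys;sys.argv=['x']
exec(open('st.py').read())
for q in [(-97,25),(-93,25),(-88,25)]: to(*q,0)
```

```text
t 16.2 TCP case mm [-122.8  -43.5   82.1] tip [-104.1    0.4   27.4] F case [-0.7  0.1  0.8] w -0.0 g 0.0
Rcase [[-0.946, 0.196, 0.258], [0.317, 0.731, 0.605], [-0.07, 0.654, -0.753]] q [ 0.71  0.81 -0.47  2.03 -0.77  0.56  2.46]
tip to -97 25 tool units [-0.067 -0.005  0.034]
tip to -93 25 tool units [-0.104  0.003  0.044]
tip to -88 25 tool units [-0.152  0.012  0.057]
```

>>> {"op": "step_arm", "data": {
  "deltas": [
    [[0, 0, 0], [-0.026, 0, 0.011], 1],
    [[0, 0, 0], [-0.026, 0, 0.011], 1],
    [[0, 0, 0], [-0.026, 0, 0.011], 1],
    [[0, 0, 0], [-0.026, 0, 0.011], 1],
    [[0, 0, 0], [0, 0, 0], 1],
    [[0, 0, 0], [0, 0, 0], 1]
  ]
}}

```text
time: 16.7
tool_pos: [0.5378, -0.0515, 0.0801]
ee_rot: [0.249, 2.812, 1.04]
wrist_force: [-11.2, -2.9, 5.3]
gripper_width: -0.0001
grasp_force: 5.6
```

Run:
```python
import sys;sys.argv=['x']
exec(open('st.py').read())
for q in [(-93,25),(-88,25)]: to(*q,0)
c=manip.camera('side')['pixels'];s=manip.camera('scene')['pixels']
def red(im,o): # red tab blob
    m=(im[...,2]>110)&(im[...,1]<60)&(im[...,0]<60);m[:o[1]]=0;m[o[3]:]=0;m[:,:o[0]]=0;m[:,o[2]:]=0
    v,u=np.nonzero(m);return (u.mean(),v.mean(),u.min(),u.max(),v.min(),v.max(),len(u)) if len(u) else None
print(red(c,(220,180,300,270)),red(s,(270,170,340,240)))
for q in [(-71,0,84),(-74,0,112)]:
    w=world(p,np.array(q)/1e3);print(q,proj('side',w),proj('scene',w))
```

```text
t 16.7 TCP case mm [-114.2  -43.4   80.1] tip [-95.7   0.6  25.4] F case [-11.5  -1.6   5.3] w -0.1 g 5.588174583390355
Rcase [[-0.947, 0.196, 0.255], [0.314, 0.73, 0.607], [-0.067, 0.654, -0.753]] q [ 0.69  0.82 -0.46  2.   -0.77  0.57  2.44]
tip to -93 25 tool units [-0.027 -0.002  0.006]
tip to -88 25 tool units [-0.074  0.008  0.019]
(np.float64(258.25), np.float64(221.75), np.int64(257), np.int64(260), np.int64(218), np.int64(228), 8) (np.float64(299.85714285714283), np.float64(205.42857142857142), np.int64(298), np.int64(302), np.int64(204), np.int64(207), 7)
(-71, 0, 84) [260.99895522 229.94708939] [296.60981236 219.535782  ]
(-74, 0, 112) [259.05348323 216.24440866] [298.50620658 204.58577334]
```

>>> {"op": "step_arm", "data": {
  "deltas": [
    [[0, 0, 0], [-0.025, 0, 0.006], 1],
    [[0, 0, 0], [0, 0, 0], 1],
    [[0, 0, 0], [0, 0, 0], 1]
  ]
}}

```text
time: 17.05
tool_pos: [0.5384, -0.0512, 0.0797]
ee_rot: [0.249, 2.814, 1.043]
wrist_force: [-18.1, -5.9, 9.2]
gripper_width: -0.0001
grasp_force: 9.1
```

```bash
python3 st.py
```

```text
t 17.05 TCP case mm [-113.5  -43.2   79.7] tip [-95.3   1.   25.1] F case [-18.7  -3.7   9.2] w -0.1 g 9.12013277731603
Rcase [[-0.948, 0.196, 0.252], [0.312, 0.73, 0.608], [-0.064, 0.655, -0.753]] q [ 0.69  0.82 -0.46  2.   -0.76  0.58  2.44]
```

>>> {"op": "step_arm", "data": {
  "deltas": [
    [[0, 0, 0], [0.1, 0, -0.03], 1],
    [[0, 0, 0], [0.3, 0, -0.1], 1],
    [[0, 0, 0], [0.2, 0.1, -0.25], 1],
    [[0, 0, 0], [0.1, 0.1, -0.35], 1],
    [[0, 0, 0], [0, 0.1, -0.35], 1],
    [[0, 0, 0], [0, 0, -0.3], 1],
    [[0, 0, 0], [0, 0, 0], 1]
  ]
}}

```text
time: 17.63
tool_pos: [0.4532, -0.1066, 0.2023]
ee_rot: [0.253, 2.804, 1.025]
wrist_force: [1.1, -0.3, 0.1]
gripper_width: 0.0001
grasp_force: 0.0
```

Run:
```python
import sys;sys.argv=['x']
exec(open('st.py').read())
im={n:manip.camera(n)['pixels'] for n in('side','scene')}
pickle.dump(im,open('final.pkl','wb'))
def lev(f):
    s,c=np.sin(f),np.cos(f)
    return [world(p,np.array([-79-a*s-n*c,y,58-a*c+n*s])/1e3) for a,n,y in [(34,7,0),(42,7,0),(42,7,8),(42,7,-8)]]
for f in (0,.3,.6,1.1,):
  for n in im:
    v=[]
    for w in lev(f):
        u=proj(n,w).round().astype(int);v.append((u.tolist(),im[n][u[1],u[0]].tolist()))
    print(f,n,v)
# red tab line
for n,(a,b,c,e) in {'side':(220,180,300,270),'scene':(270,170,340,240)}.items():
    i=im[n].astype(int);m=(i[...,2]-i[...,1]>60)&(i[...,2]-i[...,0]>60)&(i[...,1]<60);q=np.zeros_like(m);q[b:e,a:c]=m[b:e,a:c];v,u=np.nonzero(q);print(n,u.min(),u.max(),v.min(),v.max(),len(u))
```

```text
t 17.63 TCP case mm [-204.6  -88.2  202.3] tip [-185.4  -44.7  147.4] F case [ 1.  -0.4  0.1] w 0.1 g 0.0
Rcase [[-0.944, 0.196, 0.265], [0.32, 0.735, 0.598], [-0.078, 0.649, -0.756]] q [ 0.86  0.55 -0.42  2.06 -0.68  0.84  2.4 ]
0 side [([254, 259], [98, 95, 89]), ([254, 263], [105, 102, 96]), ([253, 261], [126, 122, 115]), ([255, 265], [119, 115, 108])]
0 scene [([303, 254], [63, 62, 59]), ([303, 258], [142, 140, 131]), ([300, 260], [129, 127, 119]), ([306, 256], [93, 93, 86])]
0.3 side [([249, 258], [186, 188, 188]), ([248, 262], [185, 186, 186]), ([247, 260], [185, 187, 187]), ([249, 264], [187, 188, 188])]
0.3 scene [([308, 254], [82, 86, 89]), ([309, 259], [85, 89, 91]), ([306, 261], [79, 84, 86]), ([312, 257], [84, 88, 90])]
0.6 side [([244, 256], [188, 190, 190]), ([242, 259], [184, 185, 185]), ([241, 257], [186, 187, 187]), ([243, 261], [185, 187, 186])]
0.6 scene [([312, 253], [83, 87, 89]), ([315, 257], [80, 83, 86]), ([312, 259], [81, 85, 88]), ([317, 255], [133, 140, 143])]
1.1 side [([240, 250], [184, 186, 187]), ([236, 252], [185, 187, 187]), ([235, 250], [187, 188, 188]), ([237, 254], [179, 181, 181])]
1.1 scene [([317, 247], [100, 105, 107]), ([321, 250], [129, 135, 138]), ([318, 252], [79, 82, 85]), ([323, 248], [141, 148, 151])]
side 257 260 218 229 16
scene 296 302 204 216 23
```

The push met a hard stop with the lever flat. The images show steel where a shut lever should be and bare bench at the open angles, and the tab has been drawn down about 4 mm. The arm is clear, so I hand in.

```bash
python3 -c "
from workcell import manip
print(manip.job_done())"
```

```text
the job is handed in; nothing more can be done
None
```

I handed the job in: the lid is shut, the claw is hooked behind the keeper, the lever is pressed flat against the case and the arm is clear. I checked the final latch state by contact force and image code, not by eye, and the hand-in returned no verdict.

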